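Clear a stuck sample box and crack its lid

ROBOT

A 6-joint arm with a two-finger parallel gripper is mounted at the origin on the work surface. World frame = base frame: x ahead of the robot, y to its left, z up, the work surface at z = 0. Lengths are in mm, angles in rad, forces in N, time in s.
With the tool pointing down it reaches from about 350 to 725 mm from the base axis. Payload 4.3 kg.
Tool frame: the origin (TCP) lies at the very end of the fingers, on their centre line; the grasp point (between the pads) lies 19 mm behind it; x points along the fingers, y is the direction in which the jaws open and shut, and the axes are right-handed (so a half turn about x gives the same grasp; the last joint's range is limited). The gripper opens to 85 mm and grips with 20 to 120 N. Pads are 22 mm wide; open, the fingers measure 114 mm over their backs; the gripper's body (76 mm by 85 mm) begins 54 mm behind the grasp point. The pads swing forward as they close: fully open they stand 13 mm farther back than shut.
Start: joints at [-1.454, 0.377, 0.081, 1.274, 0, 1.46], TCP at [129.303, -560.31, 231.329] pointing down, gripper open.
Joint ranges: [-2.72, 2.72], [-0.84, 1.66], [-1.02, 1.22], [-1.77, 2.12], [-1.37, 1.28], [-3.14, 3.14]. Speed limits (rad/s): [2.57, 2.57, 3.14, 3.14, 3.14, 3.14].

INTERFACE

Orientations are given as a 3x3 rotation matrix whose columns are the frame's x, y, z axes.
In Python, from plant import readout, camera, calibration, workorder gives the robot as it stands.
- The arm moves only by the tool step_arm, never from a script. Its argument "plan" is a list of rows, each a list of 3 entries, a list of its own where there are three numbers: the finger opening in m, from 0 to 0.0854, then the shift along the tool's x, y, z in m, then the turn about the tool's x in degrees. A call has 1 to 10 rows; each row shifts and turns the commanded pose from where the row before left it, along the tool's axes as they then stand; what a row does not reach is not made up. A row lasts 1/10 s, in which the tool goes at most 50 mm and 8.59 degrees, less where a joint would pass 70% of its speed; a pose out of reach is approached as far as the arm can. A call is refused whole if a number of a shift passes 0.05 or a number of a turn 8.59, either way. A call with a gripper value outside its range is refused whole. The fingers move at their own pace and stop on an object; the grip force is fixed at half the most. Time passes only in rows, so rows that do not move let the fingers close. It gives the time, the measured TCP pose, the force and the opening at its end, in the units of the state.
- readout.observe(): the state, without advancing time (a new reading comes with each control period).
- camera(name): name is "side" or "top"; returns (picture, depth): 420x560x3 uint8, red, green, blue; 420x560 float32, mm along the optical axis (not along the pixel's ray), 0 where there is no reading.
- calibration(name): a dict with "mtx" (3x3 intrinsics, pixels), "D" ([k1, k2, p1, p2, k3] as OpenCV has them; the pictures are not rectified), "world_from_camera" (4x4, takes a point from camera to world coordinates). Camera axes: x right, y down, z forward; pixel columns grow to the right and rows downward; lengths in mm; the calibration is good to about 2 mm. A picture is of the moment at which its call begins. calibration takes no time and is no camera call.
- workorder.close_job(): hands the job in, once; it reports no verdict.
The state is a dict: "t": time; "joint_pos": joint angles; "qvel": joint speeds; "joint_efforts": joint torques, N m; "eef_pos": TCP position; "eef_rot": TCP orientation; "wrist_force": force on the tool from outside, world axes, zero at the start; "moment": the same for the moment, N m; "width": finger opening in mm.
Only numpy, scipy, OpenCV 4.12 (cv2) and the standard library are available. Lean on these libraries where they do the work, as an engineer would, in place of code of your own. Each camera call takes 0.05 s, during which the arm holds its last target.

TASK

The sealed steel sample box's lid has stuck to its gasket: first move the thin glass vial standing on it into the shallow steel tray, gripping it gently and setting it down upright among the other vials without dropping it or disturbing them or the other things around. Then take the lid by its bar handle, break it free of the seal without letting it fly up more than 5 cm, and finish still holding the handle, with the lid's front edge held still about 2.5 cm open.

Things in the scene. Friction and masses are not known exactly. Their poses are not given: they have to be found in the camera images.
- box: steel sample box, fixed, 200 x 220 mm (x, y) and 100 mm high under a 4 mm rubber gasket; origin at the centre of its underside, z up, -x towards its front, where the lid opens. The flat aluminium lid (206 x 226 mm, 10 mm thick) lies on it; the lid's top is 114 mm above the origin
- lid_angle (a joint): opening angle of the lid about the hinge along the box's rear (+x) edge: 0 shut, growing as the front edge rises (0.12 rad is 25 mm of gap at the front edge), stop at 0.30. The stuck seal needs an upward pull at the handle of about 16 N in all to break (lid's weight included), right at the first millimetre; the pull then drops to about 8 N by 0.02 rad and, from 0.08 rad on, to the 2 to 3 N of the lid's weight. Let go, the lid falls shut
- handle (a point): round dark steel bar handle on the lid, 14 mm thick, 110 mm long along its y, on two 12 mm thick posts 49 mm either side of its middle; this point is the middle of the bar, 36 mm above the lid's top, 180 mm in front of the hinge axis and 46 mm above it when shut; axes as the lid's. The bar tilts with the lid
- vial: the amber glass vial with paper band and white cap standing on the lid behind the handle: 28 mm diameter, 60 mm tall, about 40 g; origin at the centre of its underside, z up its axis. Thin glass: it breaks above about 45 N of squeeze per finger, or when pressed down or dropped harder than about 25 N
- tray: shallow open steel tray, fixed, 180 x 160 mm (x, y), walls 18 mm high and 4 mm thick, floor 4 mm above the table; origin at the centre of its underside. Stands to the left or right of the box, a tube rack on the other side
- tray_free (a point): middle of the free half of the tray, on the tray's floor, 35 mm from the tray's centre towards its -x end; the tray's axes
- tray_vial_a: one of two vials like the other already standing in the tray, in its +x half; origin at the centre of its underside; must not be disturbed
- tray_vial_b: the other vial already standing in the tray
- tube_rack: aluminium rack, fixed, 240 x 110 mm (x, y), 70 mm high, with capped tubes up to 104 mm above the table; origin at the centre of its underside; an obstacle
- reagent: bottle, 60 mm diameter, 130 mm tall, behind the box; leave alone; origin at the centre of its underside
- pot: small capped jar, 52 mm diameter, 60 mm tall, behind the box; leave alone; origin at the centre of its underside
- tweezers: steel tweezers, 120 mm long, 8 mm high, lying flat in front of the box; leave alone
- pen: black pen, 10 mm thick, 130 mm long, lying behind the box; leave alone
- lid: the flat aluminium lid, 206 x 226 mm (x, y), 10 mm thick, about 0.4 kg with its bar handle; origin on the hinge axis at the middle of the rear edge of its underside; x as the box's, so the lid reaches 207 mm towards its -x; turns with joint lid_angle
Things that resemble listed ones, but are neither listed nor needed, are in the scene too. What is shaped like the vial but yellow is not meant.

How it is judged (in metres and radians):
On the way, in this order (a step that is already met when the one before it is completed fails the run):
1. the vial stands upright and released on the tray's floor, at rest, the lid still shut (x of vial in the frame of tray between -0.08 and 0.08 m and y of vial in the frame of tray between -0.07 and 0.07 m and height (world z) of vial below 0.008 m and angle between vial's own z axis and vertical below 0.1 rad and contact force between the fingers and vial below 0.1 N and linear speed of vial below 0.02 m/s and value of joint lid_angle below 0.02 rad), for 0.2 s.
2. the lid has broken free and is lifted by the fingers at the handle (value of joint lid_angle above 0.07 rad and contact force between the fingers and lid above 1 N and distance between the grasp point and handle below 0.065 m), for 0.2 s.
At the end, for the whole second after the job is handed in: The fingers hold the handle (more than 1 N of contact, grasp point within 65 mm of the bar's middle) and keep the lid still at 0.075 to 0.175 rad, a gap of about 16 to 36 mm at its front edge; the vial stands upright (within 0.1 rad) at rest on the tray's floor (value of joint lid_angle between 0.075 and 0.175 rad and velocity of joint lid_angle between -0.05 and 0.05 rad/s and contact force between the fingers and lid above 1 N and x of vial in the frame of tray between -0.08 and 0.08 m and y of vial in the frame of tray between -0.07 and 0.07 m and height (world z) of vial below 0.008 m and angle between vial's own z axis and vertical below 0.1 rad and linear speed of vial below 0.02 m/s and distance between the grasp point and handle below 0.065 m); the arm keeps its last pose, push and grip.
It fails at once if the lid flies up: its front edge more than 5 cm open (0.25 rad) (value of joint lid_angle above 0.25 rad).
It fails at once if the glass vial is squeezed too hard (over 45 N per finger) (contact force between the fingers and vial above 90 N).
It fails at once if the vial tips over, or is dropped, knocked or pressed hard onto the tray (over 25 N) (contact force between vial and tray above 25 N or angle between vial's own z axis and vertical above 0.8 rad).
It fails at once if a vial in the tray is disturbed (distance of any of tray_vial_a, tray_vial_b from where it was at the start of the episode above 0.015 m or angle between any of tray_vial_a, tray_vial_b's own z axis and vertical above 0.5 rad).
It fails at once if a bystander is disturbed (distance of any of reagent, pot, tweezers from where it was at the start of the episode above 0.03 m or distance of pen from where it was at the start of the episode above 0.04 m).
It also fails if it takes over 64 s, if anything falls off the work surface, if the arm or the gripper's body presses on something with over 40 N, if the wrist force passes 120 N, or if a joint passes its speed limit or range.

## Working session

There is one attempt and no reset: what is moved stays moved. The work goes in short steps, Python scripts to look and compute and a tool call to move; the robot and the scene stay as the last step left them, time stands still between calls to the robot, and variables do not carry over. Pictures are saved under pics/ and viewed, and the job is handed in when it is done.

Besides the shell and the picture viewer there is one more tool, called after "Emit:" in YAML: its name, and indented under it one key for each argument. step_arm: Moves the arm, as the interface text tells. Its arguments: {"type":"object","properties":{"plan":{"type":"array","items":{"type":"array"}}},"required":["plan"]}

```bash
ls; mkdir -p pics; python3 - <<'E'
from plant import readout, camera, calibration, workorder
import cv2, numpy as np
s=readout.observe(); print(s)
for n in("side","top"):
    p,d=camera(n); cv2.imwrite(f"pics/{n}0.png",p[:,:,::-1]); np.save(f"pics/{n}0_d.npy",d); np.save(f"pics/{n}0_p.npy",p)
    c=calibration(n); print(n,c)
E
```

```text
pics
{'t': 0.0, 'joint_pos': array([-1.45431806e+00,  3.78124600e-01,  7.96458355e-02,  1.27441803e+00,
       -1.46102852e-05,  1.46050664e+00]), 'qvel': array([-0.00131144, -0.00071705,  0.00029994, -0.00201699, -0.00097589,
        0.00091552]), 'joint_efforts': array([-1.87709788e-04, -4.63604808e+01,  2.69874573e+01,  2.08230765e-02,
        1.63683364e-05,  1.36712255e-07]), 'eef_pos': array([ 129.20729071, -559.62050644,  230.33348432]), 'eef_rot': array([[-2.58617322e-04,  2.24829143e-01, -9.74398168e-01],
       [ 2.08453762e-03, -9.74395962e-01, -2.24829187e-01],
       [-9.99997794e-01, -2.08931436e-03, -2.16669131e-04]]), 'wrist_force': array([ 0.34022999, -0.17720521, -0.40653435]), 'moment': array([-0.00812662, -0.01964624, -0.02049864]), 'width': 85.03116878847628}
side {'mtx': array([[478.54053353,   0.        , 275.16168055],
       [  0.        , 478.54053353, 210.15262062],
       [  0.        ,   0.        ,   1.        ]]), 'D': array([0.01997886, 0.        , 0.        , 0.        , 0.        ]), 'world_from_camera': array([[ 9.91445491e-01, -6.37288693e-02,  1.1
[... 199 characters left out ...]
167e+02],
       [ 0.00000000e+00,  0.00000000e+00,  0.00000000e+00,
         1.00000000e+00]])}
top {'mtx': array([[458.73919748,   0.        , 279.79164715],
       [  0.        , 458.73919748, 206.6216944 ],
       [  0.        ,   0.        ,   1.        ]]), 'D': array([0.01031741, 0.        , 0.        , 0.        , 0.        ]), 'world_from_camera': array([[ 2.77286550e-02, -9.84513441e-01,  1.73102302e-01,
         3.75670266e+02],
       [-9.99584710e-01, -2.86677569e-02, -2.92689578e-03,
         1.23744773e+01],
       [ 7.84402293e-03, -1.72949255e-01, -9.84899501e-01,
         1.33590600e+03],
       [ 0.00000000e+00,  0.00000000e+00,  0.00000000e+00,
         1.00000000e+00]])}
```

View pics/side0.png

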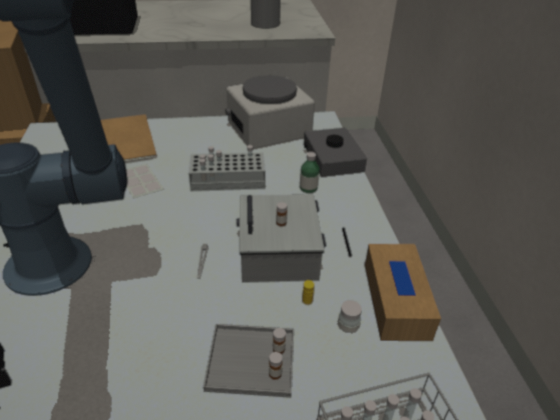

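View pics/top0.png

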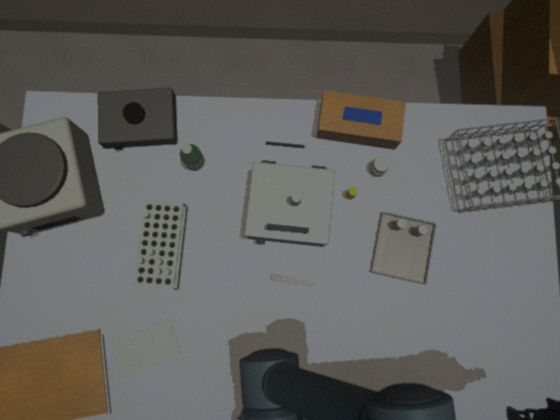

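Candidates for "the vial":
- on the lid behind the handle: side (281,214), top (295,200). This one fits the description.
- the two tray vials: side (279,341) and (275,365).
- the yellow lookalike: side (308,292).
- the white-capped pot: side (350,314).
- capped tubes in the wire rack: side (390,405).

I'll check the choice in a close crop.

```bash
python3 - <<'E'
import cv2
a=cv2.imread("pics/side0.png"); b=cv2.imread("pics/top0.png")
f=lambda im,s: cv2.convertScaleAbs(cv2.resize(im,None,fx=s,fy=s,interpolation=cv2.INTER_CUBIC),alpha=1.7)
cv2.imwrite("pics/c1.png",f(a[180:300,190:340],5)); cv2.imwrite("pics/c2.png",f(b[140:300,230:450],3.6))
cv2.imwrite("pics/c3.png",f(a[310:400,195:305],6))
E
```

```text
(no output)
```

View pics/c1.png

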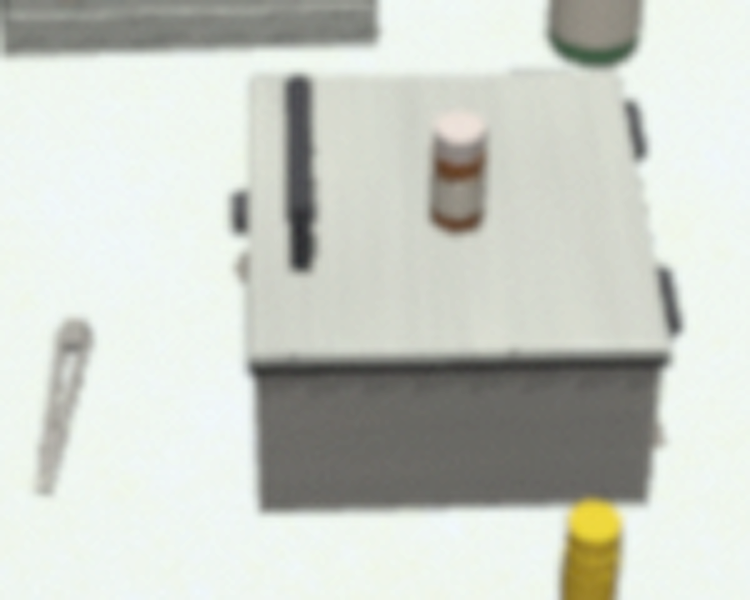

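View pics/c2.png

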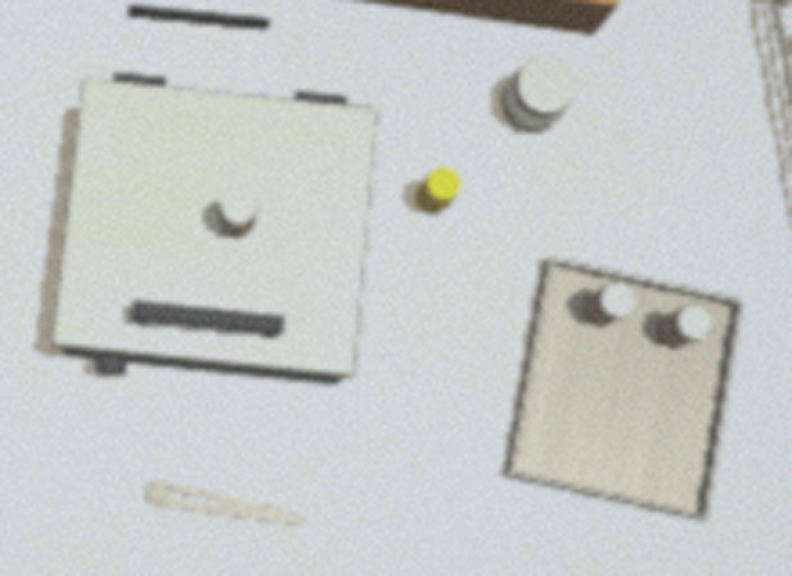

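View pics/c3.png

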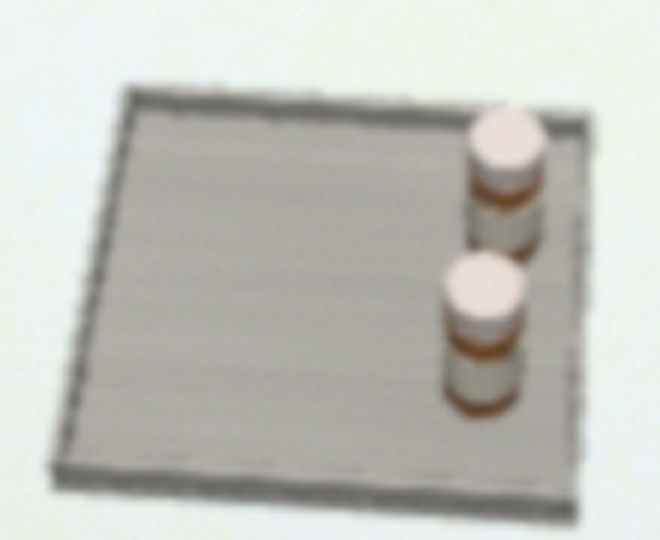

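```bash
cat > h.py <<'E'
import cv2, numpy as np
from plant import readout, camera, calibration
C={n:calibration(n) for n in("side","top")}
def ray(n,uv):
    c=C[n]; x=cv2.undistortPoints(np.array([[uv]],float),c["mtx"],c["D"])[0,0]
    W=c["world_from_camera"]; return W[:3,3],W[:3,:3]@np.array([x[0],x[1],1.])
def plane(n,uv,z):
    o,d=ray(n,uv); return o+d*(z-o[2])/d[2]
def tri(uvs,uvt):
    A=[];b=[]
    o1,d1=ray("side",uvs);o2,d2=ray("top",uvt)
    M=np.stack([d1,-d2],1); s=np.linalg.lstsq(M,o2-o1,rcond=None)[0]
    p=o1+s[0]*d1;q=o2+s[1]*d2
    return (p+q)/2,np.linalg.norm(p-q)
def cloud(n,d):
    c=C[n]; h,w=d.shape; u,v=np.meshgrid(np.arange(w),np.arange(h))
    x=cv2.undistortPoints(np.stack([u,v],-1).reshape(-1,1,2).astype(float),c["mtx"],c["D"])[:,0]
    z=d.reshape(-1); P=np.c_[x*z[:,None],z]; W=c["world_from_camera"]
    P=P@W[:3,:3].T+W[:3,3]; P[z==0]=np.nan; return P.reshape(h,w,3)
E
python3 - <<'E'
from h import *
np.set_printoptions(precision=1,suppress=True)
cr=lambda c,x0,y0,s:((c[0]+.5)/s-.5+x0,(c[1]+.5)/s-.5+y0)
S1=lambda x,y:cr((x,y),190,180,5);S3=lambda x,y:cr((x,y),195,310,6);T=lambda x,y:cr((x,y),230,140,3.6)
pairs={"cap":(S1(460,127),T(238,209)),"barL?far":(S1(299,80),T(133,311)),"barR near":(S1(300,212),T(282,325)),
"lid FL":(S1(253,74),T(57,345)),"lid FR":(S1(250,356),T(352,375)),"lid RR":(S1(670,352),T(376,108)),
"tray capA":(S3(507,138),T(618,300)),"capB":(S3(486,285),T(694,322)),
"tray FL":(S3(128,90),T(505,474)),"tray FR":(S3(53,467),T(706,517)),"tray RR":(S3(576,500),T(738,300)),"tray RL":(S3(592,114),T(545,261)),
"yellowcap":(S1(595,522),T(443,184))}
for k,(a,b) in pairs.items(): print(k,np.array(a),np.array(b),*tri(a,b))
for n in("side","top"):
    d=np.load(f"pics/{n}0_d.npy");p=cloud(n,d)
    q=p.reshape(-1,3)
    # cap on lid: z 165..185 near
    c0=tri(*pairs["cap"])[0]
    m=(np.hypot(q[:,0]-c0[0],q[:,1]-c0[1])<30)&(q[:,2]>140); print(n,"vial",q[m].mean(0),m.sum(),q[m].max(0),q[m].min(0), np.median(q[m&(q[:,2]>166)],0))
    m=(q[:,0]>c0[0]-110)&(q[:,0]<c0[0]-35)&(abs(q[:,1]-c0[1])<75)&(q[:,2]>135)
    r=q[m]; pc=np.linalg.svd(r[:,:2]-r[:,:2].mean(0))[2][0]; t=(r[:,:2]-r[:,:2].mean(0))@pc
    print(n,"bar",r.mean(0),r[:,2].max(),pc,np.degrees(np.arctan2(pc[1],pc[0])),np.ptp(t), r[:,:2].mean(0)+pc*(t.max()+t.min())/2)
E
```

```text
cap [281.6 205. ] [295.8 197.7] [606.7 -31.7 173.4] 4.111440884990737
barL?far [249.4 195.6] [266.6 226. ] [532.8  41.8 154. ] 3.0540156523293067
barR near [249.6 222. ] [308.  229.9] [524.8 -65.9 154.1] 1.2214122484603678
lid FL [240.2 194.4] [245.5 235.5] [511.2  98.1 118. ] 4.333309573061225
lid FR [239.6 250.8] [327.4 243.8] [ 494.8 -121.2  112.4] 2.39570788266732
lid RR [323.6 250. ] [334.1 169.6] [ 698.7 -137.8  110.4] 0.18357729029237496
tray capA [279.1 332.6] [401.3 223. ] [ 563.3 -332.8   64.7] 1.5707463610067405
capB [275.6 357.1] [422.4 229.1] [ 548.  -391.6   64.1] 1.8140797882231547
tray FL [215.9 324.6] [369.9 271.3] [ 428.8 -254.6   12. ] 1.6592227264813455
tray FR [203.4 387.4] [425.8 283.2] [ 399.2 -412.3   15.8] 0.9311404472730646
tray RR [290.6 392.9] [434.6 223. ] [ 573.3 -443.7   13.7] 0.9032034084913116
tray RL [293.2 328.6] [381.  212.1] [ 602.2 -287.8   14.4] 4.023771879662122
yellowcap [308.6 284. ] [352.7 190.8] [ 652.8 -197.5   59.6] 1.896108249345488
side vial [608.5 -38.9 162.1] 173 [622.9 -18.  177.4] [595.  -49.  140.5] [608.6 -36.5 173.2]
side bar [529.5 -20.2 153.3] 161.15001883247567 [-0.1 -1. ] -94.17814583143407 112.71128262880715 [530.  -13.1]
top vial [604.5 -30.6 169.3] 114 [619.2 -17.4 180.7] [593.5 -44.1 140.4] [606.5 -31.9 174.9]
top bar [528.  -11.2 156.4] 163.2445236968067 [-0.1 -1. ] -94.35017931194912 109.57696407057236 [528.  -11.2]
```

The crop confirms the amber, paper-banded, white-capped vial on the lid, with its cap at side (282,205) and top (296,198). I measure:
- **Vial:** (607,-33), top at z≈174.
- **Bar:** (529,-12,150), box yaw -4.2°.
- **Tray:** centre (501,-350), yaw -10.8°.

First I turn the wrist, and test the fingers' steady-state width in free air.

Emit:
step_arm:
  plan:
    - [0.03,[0,0,0],-8.5]
    - [0.03,[0,0,0],-8.5]
    - [0.03,[0,0,0],-8.5]
    - [0.03,[0,0,0],-8.5]
    - [0.03,[0,0,0],-8.5]
    - [0.03,[0,0,0],-8.5]
    - [0.03,[0,0,0],-8.5]
    - [0.03,[0,0,0],-8.5]
    - [0.03,[0,0,0],-8.5]
    - [0.03,[0,0,0],-8.5]

```text
t: 1.1
eef_pos: [129.3, -559.9, 230.8]
eef_rot: [[-0.0, 0.989, 0.145], [0.001, 0.145, -0.989], [-1.0, 0.0, -0.001]]
wrist_force: [-0.4, -0.6, -0.3]
width: 29.9
```

Emit:
step_arm:
  plan:
    - [0.06,[0,0,0],-8.5]
    - [0.06,[0,0,0],-8.5]
    - [0.06,[0,0,0],-8.5]
    - [0.06,[0,0,0],-8.5]
    - [0.06,[0,0,0],-8.5]
    - [0.06,[0,0,0],-8.5]
    - [0.06,[0,0,0],-8.5]
    - [0.06,[0,0,0],-8.5]
    - [0.06,[0,0,0],-8.5]
    - [0.06,[0,0,0],-1.2]

```text
t: 2.1
eef_pos: [129.2, -559.9, 230.8]
eef_rot: [[-0.0, 0.074, 0.997], [0.001, 0.997, -0.074], [-1.0, 0.001, -0.0]]
wrist_force: [0.2, 0.1, -0.4]
width: 59.9
```

Emit:
step_arm:
  plan:
    - [0.06,[0,0.028,0.022],0]
    - [0.06,[0,0.028,0.022],0]
    - [0.06,[0,0.028,0.022],0]
    - [0.06,[0,0.028,0.022],0]
    - [0.06,[0,0.028,0.022],0]
    - [0.06,[0,0.028,0.022],0]
    - [0.06,[0,0.028,0.022],0]
    - [0.06,[0,0.028,0.022],0]
    - [0.06,[0,0.028,0.022],0]
    - [0.06,[0,0.028,0.022],0]

```text
t: 3.1
eef_pos: [370.4, -296.3, 231.2]
eef_rot: [[-0.0, 0.078, 0.997], [0.0, 0.997, -0.078], [-1.0, 0.0, -0.0]]
wrist_force: [0.4, -0.2, -0.5]
width: 59.9
```

Emit:
step_arm:
  plan:
    - [0.06,[0,0.028,0.022],0]
    - [0.06,[0,0.028,0.022],0]
    - [0.06,[0,0.028,0.022],0]
    - [0.06,[0,0.028,0.022],0]
    - [0.06,[0,0.028,0.022],0]
    - [0.06,[0,0.028,0.022],0]
    - [0.06,[0,0.028,0.022],0]
    - [0.06,[0,0.028,0.022],0]
    - [0.06,[0,0.028,0.02],0]
    - [0.06,[0,0.028,0.019],0]

```text
t: 4.1
eef_pos: [605.8, -33.3, 230.9]
eef_rot: [[-0.001, 0.078, 0.997], [-0.0, 0.997, -0.078], [-1.0, -0.0, -0.001]]
wrist_force: [-0.5, 0.1, 0.5]
width: 60.3
```

```bash
python3 - <<'E'
from h import *
f=lambda im,s: cv2.convertScaleAbs(cv2.resize(im,None,fx=s,fy=s,interpolation=cv2.INTER_CUBIC),alpha=1.7)
for n in("side","top"):
    p,d=camera(n); np.save(f"pics/{n}1_d.npy",d); p=p[:,:,::-1]
    cv2.imwrite(f"pics/{n}1.png",f(p[110:270,180:380] if n=="side" else p[140:300,200:400],3.7))
print(readout.observe()["eef_pos"],readout.observe()["eef_rot"])
E
```

```text
[606.84917705 -31.29144821 230.36987981] [[ 1.51345673e-04  7.31417256e-02  9.97321545e-01]
 [ 1.26872748e-03  9.97320740e-01 -7.31418591e-02]
 [-9.99999184e-01  1.27639895e-03  5.81432618e-05]]
```

View pics/side1.png

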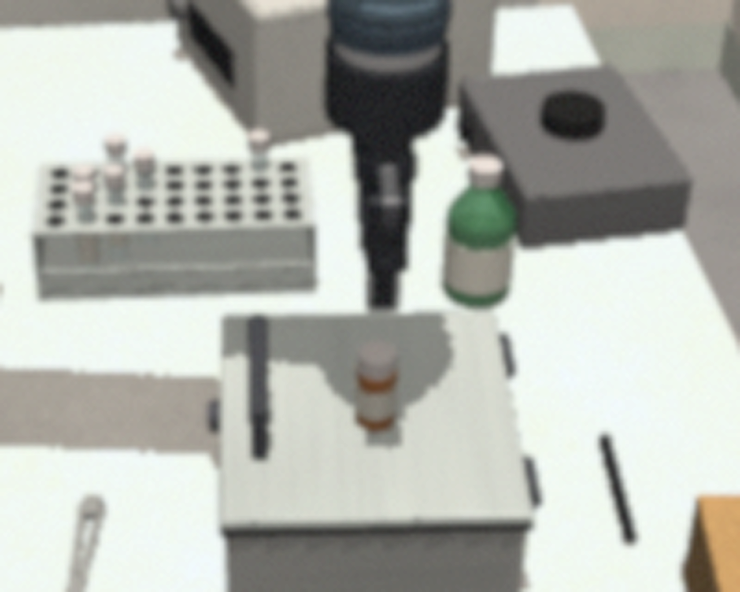

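The side view shows the gripper right above the vial at crop (382,308) over (377,385). The bar, at (258,385), is clear in front. I go down.

Emit:
step_arm:
  plan:
    - [0.06,[0.014,-0.001,0],0]
    - [0.06,[0.014,0,0],0]
    - [0.06,[0.014,0,0],0]
    - [0.06,[0.014,0,0],0]
    - [0.06,[0.014,0,0],0]
    - [0.06,[0.014,0,0],0]
    - [0.06,[0.01,0,0],0]
    - [0.06,[0.004,0,0],0]
    - [0.06,[0,0,0],0]

```text
t: 5.1
eef_pos: [604.4, -35.7, 132.8]
eef_rot: [[-0.001, 0.076, 0.997], [0.0, 0.997, -0.076], [-1.0, -0.0, -0.001]]
wrist_force: [-0.5, 0.3, 0.5]
width: 60.0
```

```bash
python3 - <<'E'
from h import *
f=lambda im,s: cv2.convertScaleAbs(cv2.resize(im,None,fx=s,fy=s,interpolation=cv2.INTER_CUBIC),alpha=1.9)
p,d=camera("side"); p=p[:,:,::-1]
cv2.imwrite(f"pics/side2.png",f(p[150:250,225:335],6))
E
```

```text
(no output)
```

View pics/side2.png

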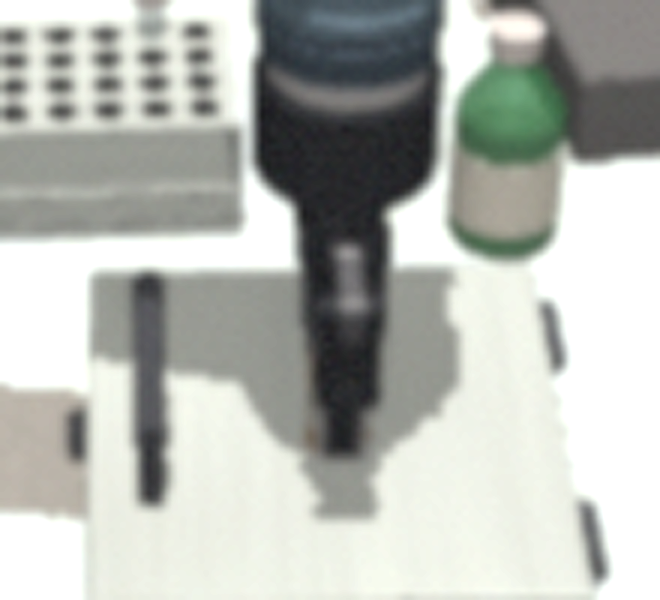

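The finger, at (342,440), stands in front of the vial with amber showing on both sides. I close in small steps.

Emit:
step_arm:
  plan:
    - [0.04,[0,0,0],0]
    - [0.034,[0,0,0],0]
    - [0.032,[0,0,0],0]
    - [0.03,[0,0,0],0]
    - [0.029,[0,0,0],0]
    - [0.028,[0,0,0],0]
    - [0.028,[0,0,0],0]
    - [0.028,[0,0,0],0]

```text
t: 5.95
eef_pos: [605.1, -35.5, 133.3]
eef_rot: [[0.0, 0.075, 0.997], [-0.0, 0.997, -0.075], [-1.0, -0.0, 0.0]]
wrist_force: [-0.1, 1.4, 1.9]
width: 28.2
```

Emit:
step_arm:
  plan:
    - [0.027,[0,0,0],0]
    - [0.026,[0,0,0],0]
    - [0.026,[0,0,0],0]
    - [0.026,[0,0,0],0]
    - [0.026,[0,0,0],0]

```text
t: 6.45
eef_pos: [605.1, -35.5, 133.5]
eef_rot: [[0.0, 0.075, 0.997], [-0.0, 0.997, -0.075], [-1.0, -0.0, 0.0]]
wrist_force: [0.7, 0.7, 2.3]
width: 26.9
```

Emit:
step_arm:
  plan:
    - [0.026,[-0.003,0,0],0]
    - [0.026,[-0.004,0,0],0]
    - [0.026,[-0.006,0,0],0]
    - [0.026,[-0.007,0,0],0]
    - [0.026,[0,0,0],0]

```text
t: 6.95
eef_pos: [606.0, -35.8, 154.8]
eef_rot: [[0.002, 0.075, 0.997], [-0.001, 0.997, -0.075], [-1.0, -0.0, 0.002]]
wrist_force: [-0.1, -0.1, 0.5]
width: 27.0
```

```bash
python3 - <<'E'
from h import *
f=lambda im,s: cv2.convertScaleAbs(cv2.resize(im,None,fx=s,fy=s,interpolation=cv2.INTER_CUBIC),alpha=1.9)
p,d=camera("side"); p=p[:,:,::-1]
cv2.imwrite(f"pics/side3.png",f(p[150:250,225:335],6)); print(readout.observe()["wrist_force"])
E
```

```text
[-0.22576531  0.14786652 -1.16443199]
```

View pics/side3.png

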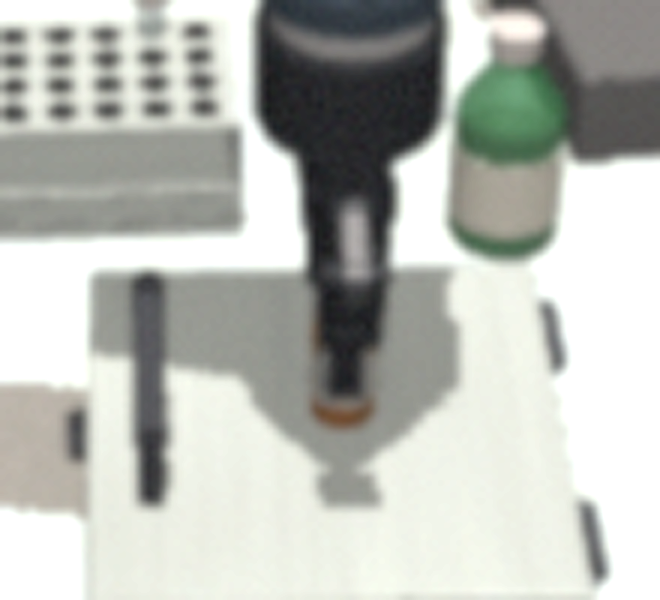

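The vial is lifted, with its amber base at crop (342,410) above its shadow. I raise it and carry it to the tray.

Emit:
step_arm:
  plan:
    - [0.026,[-0.01,0,0],0]
    - [0.026,[-0.016,0,0],0]
    - [0.026,[-0.016,0,0],0]
    - [0.026,[-0.008,-0.01,-0.004],0]
    - [0.026,[0,-0.02,-0.008],0]
    - [0.026,[0,-0.027,-0.01],0]
    - [0.026,[0,-0.027,-0.01],0]
    - [0.026,[0,-0.027,-0.01],0]
    - [0.026,[0,-0.027,-0.01],0]
    - [0.026,[0,-0.027,-0.01],0]

```text
t: 8.0
eef_pos: [529.6, -196.9, 203.3]
eef_rot: [[-0.0, 0.075, 0.997], [-0.0, 0.997, -0.075], [-1.0, -0.0, -0.0]]
wrist_force: [-0.2, -0.2, -0.4]
width: 26.7
```

Emit:
step_arm:
  plan:
    - [0.026,[0,-0.027,-0.01],0]
    - [0.026,[0,-0.027,-0.01],0]
    - [0.026,[0,-0.027,-0.01],0]
    - [0.026,[0,-0.027,-0.01],0]
    - [0.026,[0,-0.022,-0.008],0]
    - [0.026,[0,-0.014,-0.006],0]
    - [0.026,[0,-0.008,-0.002],0]
    - [0.026,[0,0,0],3.5]
    - [0.026,[0,0,0],3]
    - [0.026,[0,0,0],0]

```text
t: 9.0
eef_pos: [463.7, -342.3, 203.3]
eef_rot: [[-0.0, 0.187, 0.982], [0.0, 0.982, -0.187], [-1.0, 0.0, -0.0]]
wrist_force: [1.3, -0.7, -0.8]
width: 26.8
```

```bash
python3 - <<'E'
from h import *
f=lambda im,s: cv2.convertScaleAbs(cv2.resize(im,None,fx=s,fy=s,interpolation=cv2.INTER_CUBIC),alpha=1.9)
p,d=camera("side"); p=p[:,:,::-1]
cv2.imwrite(f"pics/side4.png",f(p[200:400,180:340],3)); s=readout.observe();print(s["eef_pos"],s["wrist_force"],s["width"],s["eef_rot"])
E
```

```text
[ 463.71140924 -342.31793107  203.30006166] [-0.08181351  0.55469634 -0.45829678] 27.10063375098153 [[-2.00903644e-05  1.85712283e-01  9.82604166e-01]
 [ 2.87580416e-04  9.82604127e-01 -1.85712270e-01]
 [-9.99999958e-01  2.78846688e-04 -7.31480906e-05]]
```

View pics/side4.png

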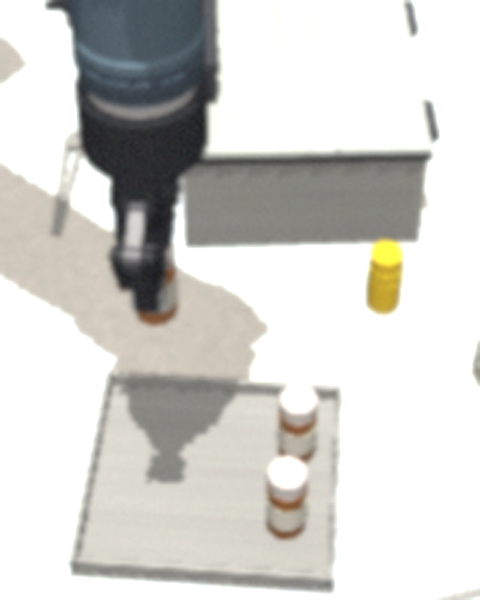

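The vial is held upright at crop (157,290) over the free half of the tray. The tray vials at (298,420) and (287,495) are well clear. I descend.

Emit:
step_arm:
  plan:
    - [0.026,[0.02,0,0],0]
    - [0.026,[0.024,0,0],0]
    - [0.026,[0.024,0,0],0]
    - [0.026,[0.024,0,0],0]
    - [0.026,[0.024,0,0],0]
    - [0.026,[0.022,0,0],0]
    - [0.026,[0.016,0,0],0]
    - [0.026,[0.01,0,0],0]
    - [0.026,[0.006,0,0],0]
    - [0.026,[0.004,0,0],0]

```text
t: 10.05
eef_pos: [463.9, -342.8, 29.3]
eef_rot: [[0.0, 0.187, 0.982], [-0.0, 0.982, -0.187], [-1.0, -0.0, 0.0]]
wrist_force: [0.0, 0.1, 0.3]
width: 27.0
```

Emit:
step_arm:
  plan:
    - [0.026,[0.001,0,0],0]
    - [0.026,[0.001,0,0],0]
    - [0.026,[0.001,0,0],0]
    - [0.026,[0,0,0],0]

```text
t: 10.45
eef_pos: [463.8, -343.0, 26.6]
eef_rot: [[0.001, 0.187, 0.982], [-0.001, 0.982, -0.187], [-1.0, -0.0, 0.001]]
wrist_force: [-0.2, -0.3, -0.7]
width: 26.7
```

```bash
python3 - <<'E'
from h import *
f=lambda im,s: cv2.convertScaleAbs(cv2.resize(im,None,fx=s,fy=s,interpolation=cv2.INTER_CUBIC),alpha=1.9)
p,d=camera("side"); p=p[:,:,::-1]
cv2.imwrite(f"pics/side5.png",f(p[280:400,190:310],5)); s=readout.observe();print(s["eef_pos"],s["wrist_force"],s["width"])
E
```

```text
[ 463.78084233 -343.0081316    26.65501399] [-0.3050479  0.4586794 -1.381968 ] 26.969987900762572
```

View pics/side5.png

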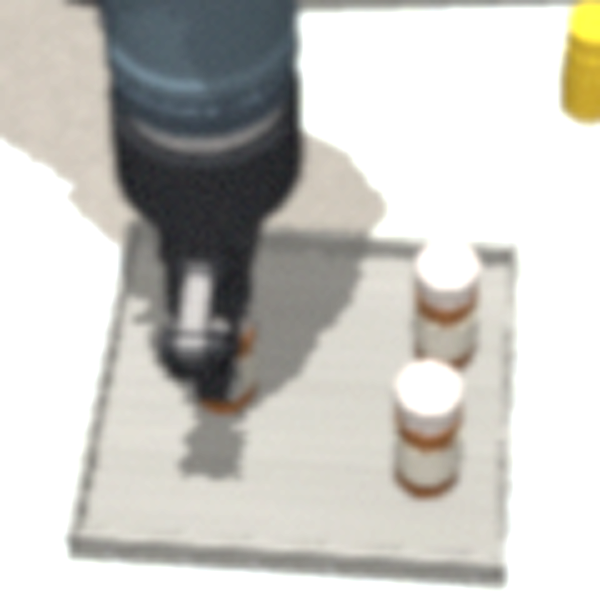

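The vial is just above the floor, with its base at (225,405). I go down by single millimetres, watching the force.

Emit:
step_arm:
  plan:
    - [0.026,[0.001,0,0],0]
    - [0.026,[0.001,0,0],0]
    - [0.026,[0,0,0],0]
    - [0.026,[0,0,0],0]

```text
t: 10.9
eef_pos: [463.5, -342.8, 24.2]
eef_rot: [[-0.0, 0.188, 0.982], [-0.0, 0.982, -0.188], [-1.0, -0.0, -0.0]]
wrist_force: [0.6, -0.1, -0.3]
width: 27.0
```

Emit:
step_arm:
  plan:
    - [0.026,[0.001,0,0],0]
    - [0.026,[0,0,0],0]
    - [0.026,[0,0,0],0]

```text
t: 11.2
eef_pos: [463.7, -342.9, 23.5]
eef_rot: [[0.0, 0.187, 0.982], [-0.0, 0.982, -0.187], [-1.0, -0.0, 0.0]]
wrist_force: [1.0, -0.1, 0.8]
width: 26.6
```

Emit:
step_arm:
  plan:
    - [0.026,[0.0005,0,0],0]
    - [0.026,[0,0,0],0]

```text
t: 11.4
eef_pos: [463.7, -342.9, 23.5]
eef_rot: [[0.0, 0.187, 0.982], [-0.0, 0.982, -0.187], [-1.0, -0.0, 0.0]]
wrist_force: [-1.0, 1.3, 4.8]
width: 26.9
```

Emit:
step_arm:
  plan:
    - [0.026,[0,0,0],0]

```text
t: 11.5
eef_pos: [463.7, -342.9, 23.4]
eef_rot: [[0.0, 0.187, 0.982], [-0.0, 0.982, -0.187], [-1.0, -0.0, 0.0]]
wrist_force: [0.2, 1.4, 5.6]
width: 26.5
```

The vial is on the floor, with about 5 N upward. I release.

Emit:
step_arm:
  plan:
    - [0.027,[0,0,0],0]
    - [0.028,[0,0,0],0]
    - [0.029,[0,0,0],0]
    - [0.03,[0,0,0],0]
    - [0.033,[0,0,0],0]
    - [0.04,[0,0,0],0]
    - [0.05,[0,0,0],0]
    - [0.06,[0,0,0],0]
    - [0.06,[0,0,0],0]
    - [0.06,[0,0,0],0]

```text
t: 12.5
eef_pos: [463.6, -342.9, 22.8]
eef_rot: [[0.0, 0.188, 0.982], [-0.0, 0.982, -0.188], [-1.0, -0.0, 0.0]]
wrist_force: [0.7, -1.0, -0.0]
width: 59.6
```

Emit:
step_arm:
  plan:
    - [0.06,[-0.006,0,0],0]
    - [0.06,[-0.012,0,0],0]
    - [0.06,[-0.02,0,0],0]
    - [0.06,[-0.03,0,0],0]
    - [0.06,[-0.03,0,0],0]
    - [0.06,[-0.03,0,0],0]
    - [0.06,[-0.03,0,0],0]
    - [0.06,[-0.02,0,0],0]
    - [0.06,[-0.008,0,0],0]

```text
t: 13.4
eef_pos: [464.7, -343.8, 212.6]
eef_rot: [[0.004, 0.187, 0.982], [-0.004, 0.982, -0.187], [-1.0, -0.003, 0.005]]
wrist_force: [0.3, -0.1, 0.6]
width: 60.3
```

```bash
python3 - <<'E'
from h import *
f=lambda im,s: cv2.convertScaleAbs(cv2.resize(im,None,fx=s,fy=s,interpolation=cv2.INTER_CUBIC),alpha=1.9)
p,d=camera("side"); p=p[:,:,::-1]
cv2.imwrite(f"pics/side6.png",f(p[280:400,190:310],5)); s=readout.observe();print(s["eef_pos"],s["wrist_force"],s["width"])
E
```

```text
[ 464.73920689 -343.85481257  212.4905939 ] [ 1.12229744  0.32101724 -0.15964354] 60.244646280792715
```

View pics/side6.png

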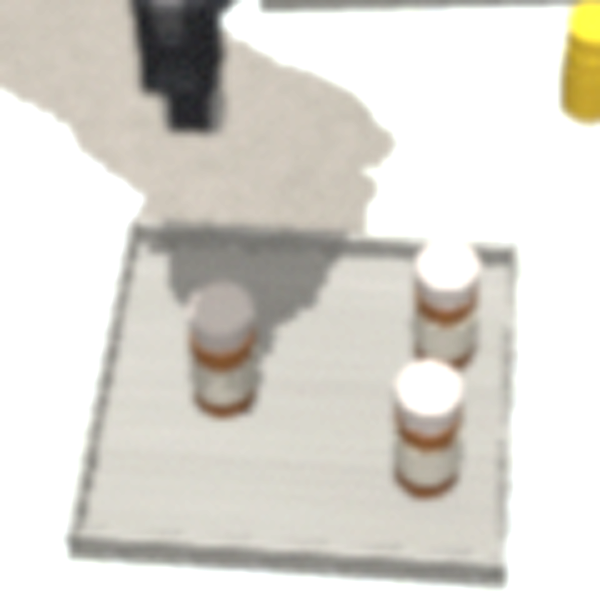

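The vial stands upright in the free half, with its cap at (223,310) and base at (223,405). The other two are untouched. Next I turn a quarter so the jaws close along the box's x, and move over the handle.

Emit:
step_arm:
  plan:
    - [0.06,[0,0,0],8.5]
    - [0.06,[0,0,0],8.5]
    - [0.06,[0,0,0],8.5]
    - [0.06,[0,0,0],8.5]
    - [0.06,[0,0,0],8.5]
    - [0.06,[0,0,0],8.5]
    - [0.06,[0,0,0],8.5]
    - [0.06,[0,0,0],8.5]
    - [0.06,[0,0,0],8.5]
    - [0.06,[0,0,0],7]

```text
t: 14.45
eef_pos: [462.9, -342.2, 207.6]
eef_rot: [[-0.002, 0.997, -0.081], [0.001, -0.081, -0.997], [-1.0, -0.002, -0.001]]
wrist_force: [-0.6, -0.2, -0.9]
width: 59.7
```

Emit:
step_arm:
  plan:
    - [0.06,[0,0.004,-0.03],0]
    - [0.06,[0,0.004,-0.034],0]
    - [0.06,[0,0.004,-0.034],0]
    - [0.06,[0,0.004,-0.034],0]
    - [0.06,[0,0.004,-0.034],0]
    - [0.06,[0,0.004,-0.034],0]
    - [0.06,[0,0.004,-0.034],0]
    - [0.06,[0,0.004,-0.034],0]
    - [0.06,[0,0.004,-0.034],0]
    - [0.06,[0,0.003,-0.034],0]

```text
t: 15.45
eef_pos: [527.1, -9.2, 207.7]
eef_rot: [[-0.002, 0.997, -0.075], [0.0, -0.075, -0.997], [-1.0, -0.002, -0.0]]
wrist_force: [1.0, 0.0, -0.3]
width: 60.3
```

Emit:
step_arm:
  plan:
    - [0.06,[0,0,0],0]
    - [0.06,[0,0,0],0]

```text
t: 15.65
eef_pos: [527.0, -10.1, 207.9]
eef_rot: [[-0.002, 0.997, -0.073], [-0.0, -0.073, -0.997], [-1.0, -0.002, 0.0]]
wrist_force: [-0.1, -0.1, -0.5]
width: 59.8
```

```bash
python3 - <<'E'
from h import *
f=lambda im,s: cv2.convertScaleAbs(cv2.resize(im,None,fx=s,fy=s,interpolation=cv2.INTER_CUBIC),alpha=1.9)
p,d=camera("side"); p=p[:,:,::-1]
cv2.imwrite(f"pics/side7.png",f(p[140:260,205:335],5)); s=readout.observe();print(s["eef_pos"],s["eef_rot"],s["wrist_force"],s["width"])
E
```

```text
[527.10509762 -10.85793684 208.05267711] [[-1.47973717e-03  9.97195141e-01 -7.48308838e-02]
 [-4.02663464e-04 -7.48315538e-02 -9.97196107e-01]
 [-9.99998824e-01 -1.44545648e-03  5.12265082e-04]] [ 0.32415613 -0.391744    0.17114896] 60.142840503284845
```

View pics/side7.png

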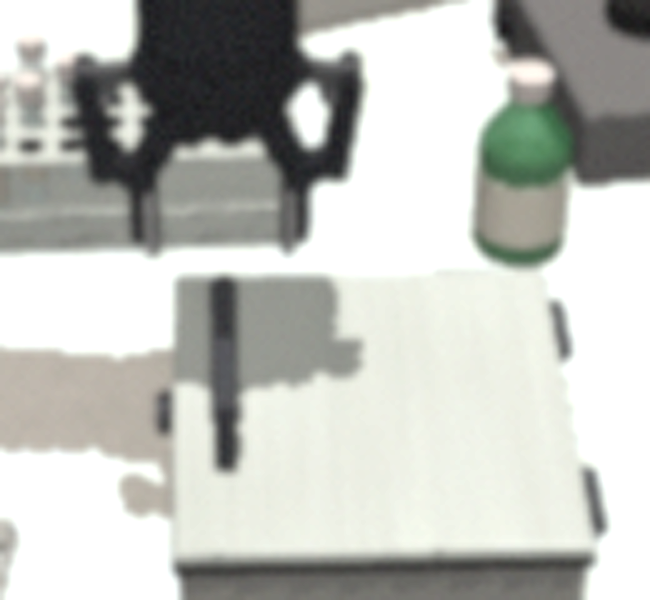

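The fingers at (147,240) and (290,240) straddle the bar, which is at x≈225. I descend 76 mm.

Emit:
step_arm:
  plan:
    - [0.06,[0.012,0.001,0],0]
    - [0.06,[0.014,0,0],0]
    - [0.06,[0.014,0,0],0]
    - [0.06,[0.014,0,0],0]
    - [0.06,[0.012,0,0],0]
    - [0.06,[0.007,0,0],0]
    - [0.06,[0.003,0,0],0]
    - [0.06,[0,0,0],0]
    - [0.06,[0,0,0],0]

```text
t: 16.6
eef_pos: [529.1, -10.9, 133.3]
eef_rot: [[0.001, 0.997, -0.075], [-0.0, -0.075, -0.997], [-1.0, 0.001, 0.0]]
wrist_force: [0.4, 0.2, 0.1]
width: 60.2
```

Emit:
step_arm:
  plan:
    - [0.04,[0,0,0],0]
    - [0.03,[0,0,0],0]
    - [0.024,[0,0,0],0]
    - [0.02,[0,0,0],0]
    - [0.016,[0,0,0],0]
    - [0.014,[0,0,0],0]
    - [0.013,[0,0,0],0]
    - [0.012,[0,0,0],0]
    - [0.012,[0,0,0],0]

```text
t: 17.5
eef_pos: [528.0, -10.7, 132.7]
eef_rot: [[-0.001, 0.997, -0.075], [0.0, -0.075, -0.997], [-1.0, -0.001, 0.0]]
wrist_force: [-4.0, -0.1, 3.7]
width: 12.7
```

```bash
python3 - <<'E'
from h import *
f=lambda im,s: cv2.convertScaleAbs(cv2.resize(im,None,fx=s,fy=s,interpolation=cv2.INTER_CUBIC),alpha=1.9)
p,d=camera("side"); p=p[:,:,::-1]
cv2.imwrite(f"pics/side8.png",f(p[140:260,205:335],5)); s=readout.observe();print(s["eef_pos"],s["wrist_force"],s["width"])
E
```

```text
[528.01059006 -10.66715714 132.74378476] [-3.45665625  0.33538865  3.67484075] 12.777073317552269
```

View pics/side8.png

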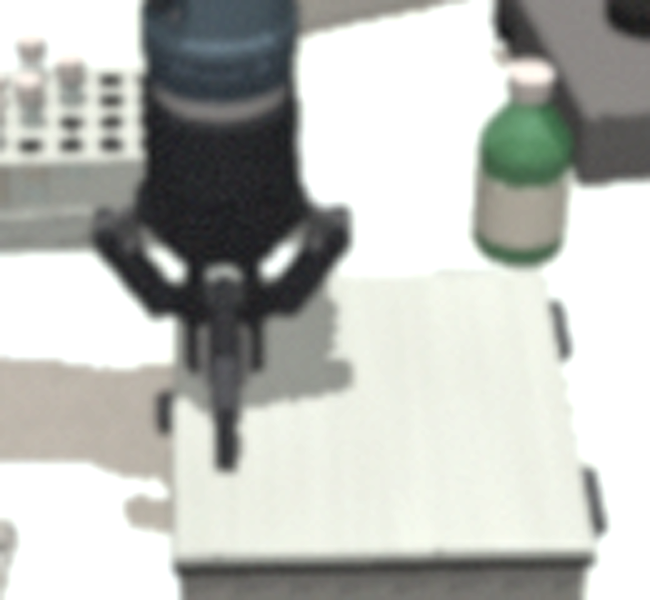

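The bar, at (226,340), is between both fingers. I apply full grip, then start a gentle pull.

Emit:
step_arm:
  plan:
    - [0.006,[0,0,0],0]
    - [0.0,[0,0,0],0]
    - [0.0,[0,0,0],0]
    - [0.0,[0,0,0],0]

```text
t: 17.95
eef_pos: [528.0, -10.7, 132.8]
eef_rot: [[-0.001, 0.997, -0.075], [0.0, -0.075, -0.997], [-1.0, -0.001, 0.0]]
wrist_force: [-4.3, 0.5, 5.0]
width: 11.8
```

Emit:
step_arm:
  plan:
    - [0.0,[-0.0005,0,0],0]
    - [0.0,[-0.0005,0,0],0]
    - [0.0,[0,0,0],0]

```text
t: 18.25
eef_pos: [528.0, -10.6, 133.0]
eef_rot: [[-0.002, 0.997, -0.075], [0.0, -0.075, -0.997], [-1.0, -0.002, -0.0]]
wrist_force: [-3.8, 0.7, -2.5]
width: 11.7
```

Emit:
step_arm:
  plan:
    - [0.0,[-0.0005,0,0],0]
    - [0.0,[0,0,0],0]

```text
t: 18.45
eef_pos: [528.2, -10.7, 133.9]
eef_rot: [[-0.001, 0.997, -0.075], [0.0, -0.075, -0.997], [-1.0, -0.001, -0.0]]
wrist_force: [-2.8, 0.4, -2.4]
width: 12.0
```

Emit:
step_arm:
  plan:
    - [0.0,[-0.0005,0,0],0]
    - [0.0,[-0.0005,0,0],0]
    - [0.0,[0,0,0],0]

```text
t: 18.75
eef_pos: [528.6, -10.7, 135.3]
eef_rot: [[-0.0, 0.997, -0.075], [0.0, -0.075, -0.997], [-1.0, -0.0, 0.0]]
wrist_force: [-2.6, 0.2, -2.6]
width: 12.0
```

Emit:
step_arm:
  plan:
    - [0.0,[-0.0005,0,0],0]
    - [0.0,[-0.0005,0,0],0]
    - [0.0,[0,0,0],0]

```text
t: 19.05
eef_pos: [528.9, -10.7, 136.4]
eef_rot: [[0.0, 0.997, -0.075], [-0.0, -0.075, -0.997], [-1.0, 0.0, 0.0]]
wrist_force: [-3.0, 1.7, -3.3]
width: 11.8
```

```bash
python3 - <<'E'
from h import *
f=lambda im,s: cv2.convertScaleAbs(cv2.resize(im,None,fx=s,fy=s,interpolation=cv2.INTER_CUBIC),alpha=1.9)
p,d=camera("side"); p=p[:,:,::-1]
cv2.imwrite(f"pics/side9.png",f(p[160:280,205:335],5)); s=readout.observe();print(s["eef_pos"],s["wrist_force"],s["width"])
E
```

```text
[528.88720742 -10.71409624 136.38118483] [-1.56590494  0.96754046 -2.95897678] 11.950088051085476
```

View pics/side9.png

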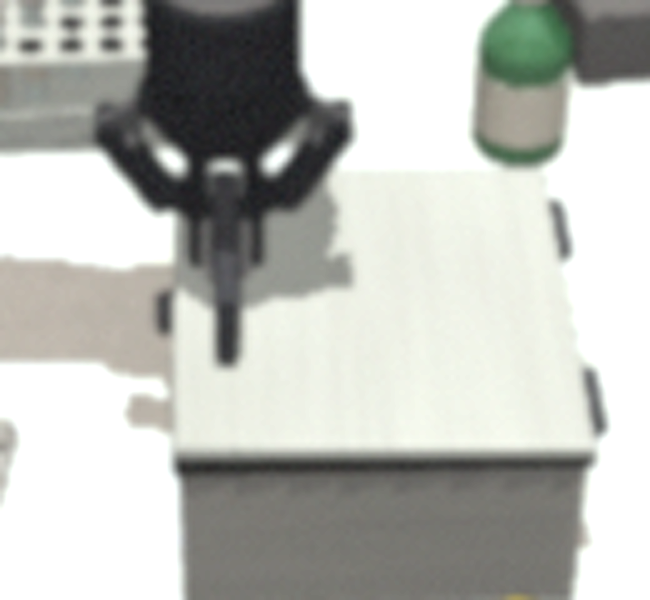

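The lid seems to be following: x drifts rearward along the arc, and the front dark gap has widened at (185,465). I continue slowly along the arc.

Emit:
step_arm:
  plan:
    - [0.0,[-0.001,0.0003,0],0]
    - [0.0,[-0.001,0.0003,0],0]
    - [0.0,[-0.001,0.0003,0],0]
    - [0.0,[-0.001,0.0003,0],0]
    - [0.0,[-0.001,0.0003,0],0]
    - [0.0,[-0.001,0.0003,0],0]
    - [0.0,[0,0,0],0]

```text
t: 19.8
eef_pos: [530.5, -10.9, 142.3]
eef_rot: [[0.0, 0.997, -0.075], [-0.0, -0.075, -0.997], [-1.0, 0.0, 0.0]]
wrist_force: [-1.6, 0.2, -4.9]
width: 11.9
```

Emit:
step_arm:
  plan:
    - [0.0,[-0.001,0.0003,0],0]
    - [0.0,[-0.001,0.0003,0],0]
    - [0.0,[-0.001,0.0004,0],0]
    - [0.0,[-0.001,0.0003,0],0]
    - [0.0,[-0.001,0.0004,0],0]
    - [0.0,[-0.001,0.0003,0],0]
    - [0.0,[0,0,0],0]

```text
t: 20.5
eef_pos: [532.6, -11.0, 148.8]
eef_rot: [[0.001, 0.997, -0.075], [-0.0, -0.075, -0.997], [-1.0, 0.001, 0.0]]
wrist_force: [-2.7, 1.4, -3.1]
width: 12.6
```

```bash
python3 - <<'E'
from h import *
f=lambda im,s: cv2.convertScaleAbs(cv2.resize(im,None,fx=s,fy=s,interpolation=cv2.INTER_CUBIC),alpha=1.9)
p,d=camera("side"); p=p[:,:,::-1]
cv2.imwrite(f"pics/side10.png",f(p[160:280,205:335],5)); s=readout.observe();print(s["eef_pos"],s["wrist_force"],s["width"])
E
```

```text
[532.59782215 -11.01661336 148.76192839] [-2.29242196  1.71462535 -3.15808361] 11.949222647354594
```

View pics/side10.png

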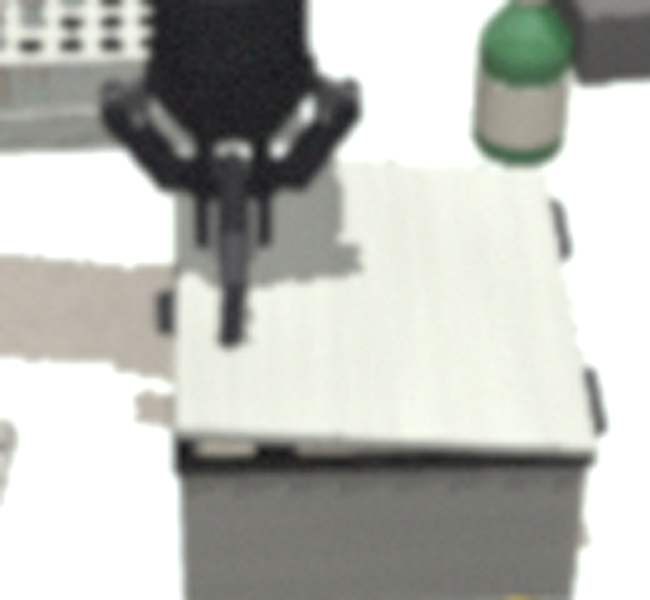

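The lid opens with the hand, with a gap visible at (225,448) and the handle risen about 16 mm. Another 5 mm to go.

Emit:
step_arm:
  plan:
    - [0.0,[-0.001,0.0004,0],0]
    - [0.0,[-0.001,0.0003,0],0]
    - [0.0,[-0.001,0.0004,0],0]
    - [0.0,[-0.001,0.0003,0],0]
    - [0.0,[-0.001,0.0004,0],0]
    - [0.0,[0,0,0],0]
    - [0.0,[0,0,0],0]
    - [0.0,[0,0,0],0]
    - [0.0,[0,0,0],0]

```text
t: 21.45
eef_pos: [534.2, -11.2, 153.2]
eef_rot: [[-0.0, 0.997, -0.075], [-0.0, -0.075, -0.997], [-1.0, -0.0, 0.0]]
wrist_force: [-1.6, 1.6, -3.7]
width: 12.1
```

```bash
python3 - <<'E'
from h import *
f=lambda im,s: cv2.convertScaleAbs(cv2.resize(im,None,fx=s,fy=s,interpolation=cv2.INTER_CUBIC),alpha=1.9)
p,d=camera("side"); q=p[:,:,::-1]
cv2.imwrite(f"pics/side11.png",f(q[160:400,195:345],2.5)); s=readout.observe();print(s["t"],s["eef_pos"],s["wrist_force"],s["width"],s["qvel"])
# lid tilt: plane fit of lid depth, and box-frame angle
P=cloud("side",d).reshape(-1,3); ex=np.array([.9972,-.0745]);ey=np.array([.0745,.9972])
r=P[:,:2]-np.array([528.8,-12]); a=r@ex;b=r@ey
m=(a>40)&(a<160)&(b>-100)&(b<20)&(P[:,2]>105)&(P[:,2]<145)
k=np.polyfit(a[m],P[m,2],1); print("lid slope",-np.arctan(k[0]),m.sum())
P0=cloud("side",np.load("pics/side0_d.npy")).reshape(-1,3)
r=P0[:,:2]-np.array([528.8,-12]); a=r@ex;b=r@ey
m=(a>40)&(a<160)&(b>-100)&(b<20)&(P0[:,2]>105)&(P0[:,2]<125)&(np.hypot(a-79,b+20)>30)
print("before",-np.arctan(np.polyfit(a[m],P0[m,2],1)[0]),m.sum())
E
```

```text
21.5 [534.17681235 -11.14391603 153.23158439] [-2.85314959  1.26111851 -3.62922928] 11.846777995913417 [ 1.70504908e-04  7.95317616e-05 -2.20076030e-03 -6.19101309e-04
  7.94911582e-04  1.21267273e-04]
lid slope 0.1115986757764864 1441
before 0.0003490384944129734 1148
```

View pics/side11.png

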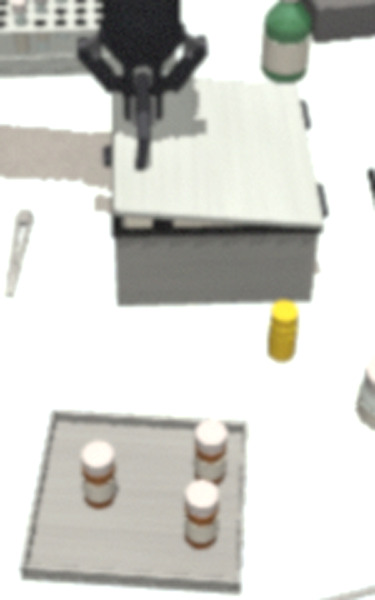

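The measured lid angle is 0.112 rad and steady. The handle is held and the vial is upright in the tray at (98,475). I hand in the job.

```bash
python3 -c "
from plant import workorder; print(workorder.close_job())"
```

```text
the job is handed in; nothing more can be done
None
```

I moved the amber vial from the lid into the free half of the tray. I then broke the lid free by its bar handle and handed the job in at about 21.5 s, still holding the lid open.

- **Lid:** the depth image puts it at 0.112 rad, a gap of about 23 mm at the front edge. The arm was at rest, with the fingers stopped on the bar and about 3.6 N of lid weight on the wrist. The lid rose with the hand and stayed under the 5 cm limit.
- **Vial:** it touched down with about 5 N. In the last picture it stands upright in the tray, and nothing else in view had moved. The reagent bottle, pot and pen were only partly in that view, so I did not check them fully.
- **Disagreements:**
  - The wrist never showed the roughly 16 N peak when the seal broke, probably because it fell between readings. I took the break from the arm following the lid's arc and from the pictures.
  - The fingers' width reads about 1–2 mm less than the true size on both the vial and the bar.
- **Not measured:** the squeeze on the vial. I kept it low by commanding the fingers only slightly narrower than the vial.

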